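# Clear the drilling jig, then hold a bracket in its corner

### The arm

A 6-joint arm with a two-finger parallel gripper is mounted at the origin on the work surface. World frame = base frame: x ahead of the robot, y to its left, z up, the work surface at z = 0. Lengths are in m, angles in rad, forces in N, time in s.
With the tool pointing down it reaches from about 0.275 to 0.775 m from the base axis. Payload 14.6 kg.
Tool frame: the origin (TCP) lies midway between the tips of the shut fingers; the grasp point (between the pads) lies 19 mm behind it; z points along the fingers, y is the line along which they close (so a half turn about z gives the same grasp; the last joint's range is limited). The gripper opens to 85 mm and grips with 20 to 120 N. Pads are 22 mm wide; open, the fingers measure 114 mm over their backs; the gripper's body (76 mm by 85 mm) begins 54 mm behind the grasp point. The pads swing forward as they close: fully open they stand 13 mm farther back than shut.
Start: joints at [-1.415, 0.263, -0.048, 1.259, 0, 1.415], TCP at [0.161, -0.5, 0.231] pointing down, gripper open.
Joint ranges: [-2.65, 2.65], [-0.89, 1.7], [-1.18, 1.37], [-2.13, 2.11], [-1.35, 1.29], [-3.14, 3.14]. Speed limits (rad/s): [1.89, 1.89, 2.57, 2.79, 3.14, 3.14].

### API

Orientations are given as a unit quaternion [w, x, y, z].
In Python, from rig import r gives the robot as it stands.
- The arm moves only by the shell command python3 -m crank 'ROWS'. ROWS is text: rows parted by semicolons, each of 7 numbers parted by spaces: the shift along the tool's x, y, z in mm, then the turn, a rotation vector about the tool's x, y, z in degrees, then the finger opening in mm, from 0 to 85.4. A call has exactly 10 rows; each row is the pose to reach, as a shift and turn from the pose commanded when the call began, along the tool's axes at that moment; what a row does not reach only later rows make up. A row lasts 1/12 s, in which the tool goes at most 41.7 mm and 7.16 degrees, less where a joint would pass 70% of its speed; a pose out of reach is approached as far as the arm can. A call with a gripper value outside its range is refused whole. The fingers move at their own pace and stop on an object; the grip force is fixed at half the most. Time passes only in rows, so rows that repeat a pose let the fingers close, or fill a call up. It gives the time, the measured TCP pose, the force, the opening and the grip force at its end, in the units of the state.
- r.get_state(): the state, without advancing time (a new reading comes with each control period).
- r.get_image(name): name is "scene" or "side" or "wrist"; returns a dict with "img" (384x512x3 uint8, red, green, blue), "z_map" (384x512 float32, m along the optical axis (not along the pixel's ray), 0 where there is no reading), "fx", "fy", "cx", "cy" (pixels), "view" (4x4, takes a point from world to camera coordinates). Camera axes: x right, y down, z forward; pixel columns grow to the right and rows downward; lengths in m; the calibration is good to about 2 mm. A picture is of the moment at which its call begins.
- r.close_job(): hands the job in; it is judged then, once.
The state is a dict: "t": time; "qpos": joint angles; "dq": joint speeds; "joint_torque": joint torques, N m; "tcp_pos": TCP position; "eef_rot": TCP orientation; "contact_force": force on the tool from outside, world axes, zero at the start; "wrist_torque": the same for the moment, N m; "opening": finger opening in m; "grasp_force": force on a finger pad.
Only numpy, scipy, OpenCV 4.12 (cv2) and the standard library are available. Lean on these libraries where they do the work, as an engineer would, in place of code of your own. Each camera call takes 0.05 s, during which the arm holds its last target. There are 200 camera calls.

### The job

The big spanner was left lying on the drilling jig: hang it by its ring end on the empty middle peg of the spanner rack and let go of it. Then take the bracket with the upright lug, set it flat on the jig's base plate with its long edge along the back fence, and push it fully home into the corner, flush against the back fence and the end stop at the same time. Finish while still gripping it and pressing it against both, so that I can put the G-clamp on, and leave everything else on the bench where it is.

Things in the scene. Friction and masses are not known exactly. Their poses are not given: they have to be found in the camera images.
- jig: Drilling jig fixed to the bench: dark steel base plate 190 (x) x 300 (y) x 20 mm; origin: centre of its underside, on the bench. Its +x points to the back fence, -y to the end stop, both fixed on it. All ground steel, lightly oiled: parts slide on it with a friction of about 0.2. Place and yaw vary (yaw up to 15 degrees)
- back_fence: Straight steel bar on the jig's plate, 30 mm wide, 270 mm long (along the jig's y, -135 to +135 mm), its top 20 mm above the plate, two hex bolt heads 12 mm high on it. Its working face lies at x = +60 mm in the jig's frame and looks to -x. This entry's origin and axes are the jig's
- end_stop: Steel bar on the jig's plate, 30 mm wide, 110 mm long (along the jig's x, -60 to +50 mm), its top 20 mm above the plate, two bolt heads 12 mm high. Its working face lies at y = -105 mm in the jig's frame and looks to +y. A 10 mm gap separates it from the back fence. This entry's origin and axes are the jig's
- corner (a point): The point on the top of the base plate (20 mm above the bench) where the planes of the two working faces meet, at (60, -105, 20) mm in the jig's frame; axes as the jig's. The usable pocket lies towards -x and +y of it
- spanner: The large 24 mm combination spanner, steel, 235 mm long, about 0.33 kg, flat on the jig's plate, ring end away from the end stop. Origin: underside, mid-shank, at its centre of mass; +x along the shank to the ring, +z up as it lies. Shank 16 mm wide, 2 to 10 mm above the origin, free to grip from x = -38 to +80 mm; jaw head 46 mm wide, 10 mm thick at x = -45 to -107 mm
- spanner_ring (a point): Centre of the spanner's ring eye, 108 mm along +x from the spanner's origin and 6 mm up; axes as the spanner's (the hole runs along z). Hole 26 mm across, ring 40 mm across outside and 12 mm thick
- rack: Spanner rack fixed on the bench at the left: foot plate 110 x 280 x 12 mm, 22 mm uprights at y = -128 and +128 mm, cross bar with its centre line 275 mm above the bench. Origin: centre of the foot's underside. Its pegs are in front, on the -x side (roughly to the robot). Smaller spanners hang (fixed) on the outer pegs at y = -78 and +78 mm, close to the bar
- peg: The rack's empty middle peg: round steel rod, 7 mm in diameter. Origin: its root on the front face of the cross bar, 275 mm above the bench. Its +z runs along the peg, 45 degrees upward and out from the rack's front, to the free end 58 mm from the root. Its +x points 45 degrees upward and towards the rack, its y is the rack's y
- bracket: The lug bracket: machined aluminium, about 0.36 kg. Flange 70 (x) x 90 (y) x 14 mm; in its middle an upright lug 16 mm thick (across x), 50 mm wide (along y), rounded top 64 mm above the underside, a bore at 39 mm. Origin: centre of the underside; +z up. It lies flat on the bench, yaw within 45 degrees; grip the lug from above. Either way round will do (half a turn makes no difference)
- blank: Plain aluminium plate 70 x 90 x 14 mm, the same footprint as the bracket's flange but without a lug. Leave it alone. Origin: centre of its underside
- g_clamp: Grey G-clamp lying flat near the far edge, about 130 x 130 mm plus its screw, 24 mm high. Leave it alone. Origin: centre of its underside
- drill: Cordless drill lying on its side, about 230 x 200 mm, 75 mm high, at the right, near the robot. Leave it alone. Origin: centre of its underside
- hammer: Wooden-handled hammer lying to the right of the jig, 260 mm long. Leave it alone
- screwdriver: Black-handled screwdriver lying beyond the jig, 200 mm long. Leave it alone
- paste_tin: Low round steel tin, 72 mm across and 42 mm high, in front of the rack. Leave it alone. Origin: centre of its underside
- bolt_tray: Grey open tray of bolts, 130 x 180 x 45 mm, far left. Leave it alone. Origin: centre of its underside
Things that resemble listed ones, but are neither listed nor needed, are in the scene too. Leave any brown or orange look-alike of the bracket alone.

How it is judged:
By the outcome, as a careful person would: the job done as asked, in the order asked, and still so for the second after the job is handed in, while the arm keeps its last pose, push and grip.
It also fails if it takes over 72 s, if anything falls off the work surface, if the arm or the gripper's body presses on something with over 40 N, if the wrist force passes 120 N, or if a joint passes its speed limit or range.

## Working session

There is one attempt and no reset: what is moved stays moved. The work goes in short steps, Python scripts to look and compute and a shell command to move; the robot and the scene stay as the last step left them, time stands still between calls to the robot, and variables do not carry over. Pictures are saved under pics/ and viewed, at most 10 in all, crops included, and the job is handed in when it is done.

```bash
ls; mkdir -p pics; cat > h.py <<'E'
import numpy as np, cv2
from rig import r
from scipy.spatial.transform import Rotation as R
def cap(name, save=None):
    d=r.get_image(name)
    if save: cv2.imwrite('pics/'+save, d['img'][:,:,::-1])
    z=d['z_map']; v,u=np.indices(z.shape)
    P=np.stack([(u-d['cx'])/d['fx']*z,(v-d['cy'])/d['fy']*z,z,np.ones_like(z)],-1)
    W=P@np.linalg.inv(d['view']).T
    W=W[...,:3]; W[z==0]=np.nan
    return d['img'],W,d
E
python3 - <<'E'
from h import *
for n in ['scene','side']:
    im,W,d=cap(n,n+'0.png'); np.savez(''+n+'0.npz',im=im,W=W)
    print(n,np.linalg.inv(d['view'])[:3].round(3).tolist(),d['fx'])
s=r.get_state(); print(s)
E
```

```text
pics
scene [[-0.508, 0.519, -0.687, 1.364], [0.861, 0.326, -0.39, 0.401], [0.022, -0.79, -0.613, 0.931]] 387.07852708681855
side [[-0.944, -0.241, 0.226, 0.165], [-0.329, 0.727, -0.602, 0.797], [-0.019, -0.643, -0.766, 1.293]] 379.5500570519138
{'t': 0.1, 'qpos': array([-1.41527804e+00,  2.63484906e-01, -4.88601347e-02,  1.25943526e+00,
        3.89854338e-06,  1.41549953e+00]), 'dq': array([-0.00203251, -0.00166819,  0.00088185,  0.00143025,  0.00132301,
        0.0013197 ]), 'joint_torque': array([ 4.47721104e-03, -6.38576603e+01,  3.85065973e+01,  9.93895868e-03,
       -1.12507419e-04,  8.24318874e-06]), 'tcp_pos': array([ 0.16052094, -0.49958995,  0.23087301]), 'eef_rot': array([-4.91988863e-04,  9.87948413e-01,  1.54782723e-01,  1.89478797e-06]), 'contact_force': array([-0.30824352,  0.16738548,  0.73940913]), 'wrist_torque': array([-0.0007577 , -0.01129985,  0.03461575]), 'grasp_force': 0.0, 'opening': 0.0855040507379979}
```

View pics/scene0.png

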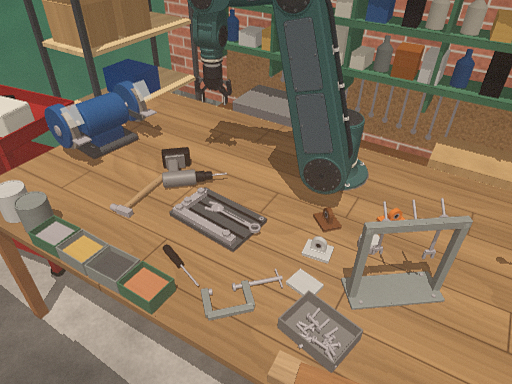

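View pics/side0.png

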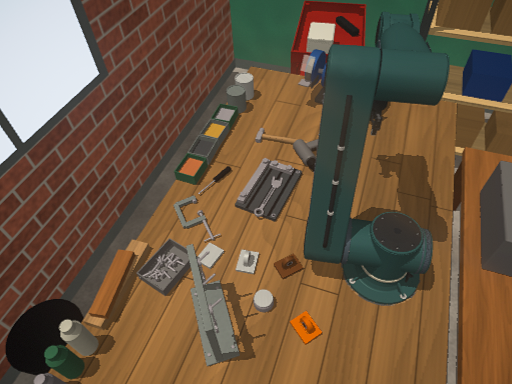

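Scene view: the jig is at about (218,217), with the spanner on it and its ring at (255,228). The silver bracket is at (319,248), the rack at (400,265) and the tin at (372,240). The look-alikes are brown at (327,218) and orange at (392,215). Next I'll build a top-down height map.

```bash
python3 - <<'E'
import numpy as np,cv2
A=np.load('scene0.npz');B=np.load('side0.npz')
for n,D,px in [('scene',A,[(218,217),(255,228),(211,206),(319,248),(305,283),(372,240),(400,290),(413,226)]),('side',B,[(270,190),(262,210),(276,184),(247,262),(210,255),(264,300),(215,320)])]:
    for u,v in px: print(n,(u,v),D['W'][v,u].round(3))
P=np.concatenate([A['W'].reshape(-1,3),B['W'].reshape(-1,3)]);C=np.concatenate([A['im'].reshape(-1,3),B['im'].reshape(-1,3)])
ok=np.isfinite(P[:,0])&(P[:,0]>.2)&(P[:,0]<.9)&(P[:,1]>-.35)&(P[:,1]<.55)&(P[:,2]>-.02)&(P[:,2]<.35)
P=P[ok];C=C[ok]; o=np.argsort(P[:,2]);P=P[o];C=C[o]
# top-down: 1.2 mm... image: right=-y, up=+x ; scale 800px/m
S=850
H=np.zeros((int(.7*S),int(.9*S),3),np.uint8)
i=((.9-P[:,0])*S).astype(int).clip(0,H.shape[0]-1);j=((.55-P[:,1])*S).astype(int).clip(0,H.shape[1]-1)
hz=(np.clip(P[:,2],0,.08)/.08*255).astype(np.uint8)
H[i,j]=cv2.applyColorMap(hz,cv2.COLORMAP_JET)[:,0]
H=cv2.dilate(H,np.ones((2,2)))
for k in range(0,9): cv2.putText(H,f'{.5-.1*k:.1f}',(int((.05+.1*k)*S),10),0,.35,(255,255,255))
for k in range(0,7): cv2.putText(H,f'{.8-.1*k:.1f}',(0,int((.1+.1*k)*S)),0,.35,(255,255,255))
cv2.imwrite('pics/top.png',H)
E
```

```text
scene (218, 217) [ 0.531 -0.23   0.019]
scene (255, 228) [ 0.512 -0.088  0.021]
scene (211, 206) [ 0.496 -0.286  0.021]
scene (319, 248) [0.492 0.141 0.029]
scene (305, 283) [0.633 0.159 0.013]
scene (372, 240) [0.383 0.279 0.046]
scene (400, 290) [0.509 0.41  0.013]
scene (413, 226) [0.546 0.385 0.286]
side (270, 190) [ 0.51  -0.222  0.02 ]
side (262, 210) [ 0.503 -0.097  0.034]
side (276, 184) [ 0.493 -0.255  0.031]
side (247, 262) [0.473 0.158 0.047]
side (210, 255) [0.628 0.157 0.012]
side (264, 300) [0.365 0.278 0.047]
side (215, 320) [0.457 0.445 0.196]
```

View pics/top.png

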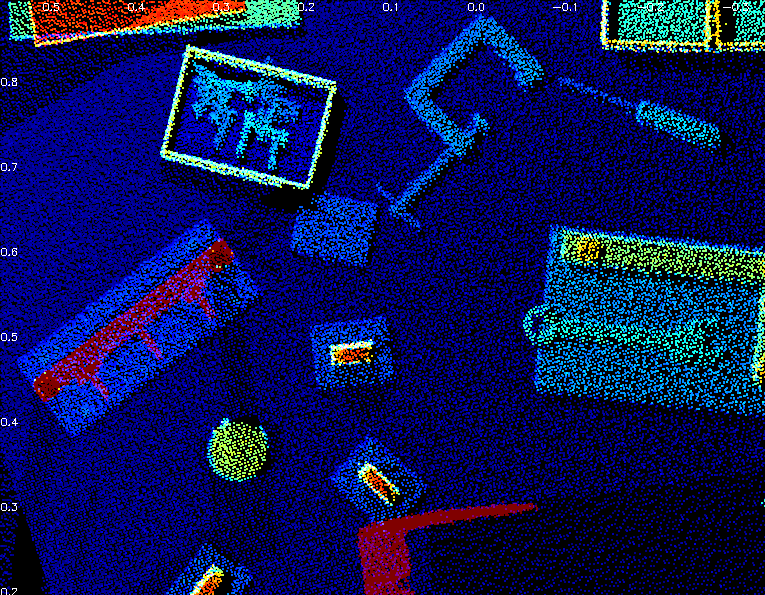

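The map shows the jig at about (0.52,-0.24) with yaw of roughly -7°, and the ring end overhanging the plate at about (0.515,-0.08). The bracket is at about (0.48,0.145), and the rack at about (0.51,0.39) with yaw of roughly 37°. Next I'll fit these precisely.

```bash
cat > fit.py <<'E'
from h import *
A=np.load('scene0.npz');B=np.load('side0.npz')
def rect(P,yaw0,span=12,lo=.5):
    # best yaw by min area with trimmed extents
    best=None
    for a in np.radians(np.arange(yaw0-span,yaw0+span,.25)):
        Q=P@np.array([[np.cos(a),-np.sin(a)],[np.sin(a),np.cos(a)]])
        l,h=np.percentile(Q,[lo,100-lo],axis=0); s=h-l
        if best is None or s.prod()<best[0]: best=(s.prod(),a,(l+h)/2,s)
    _,a,c,s=best
    return np.degrees(a).round(2),(np.array([[np.cos(a),-np.sin(a)],[np.sin(a),np.cos(a)]])@c).round(4),s.round(4)
def sel(D,x0,x1,y0,y1,z0,z1):
    W=D['W'].reshape(-1,3)
    with np.errstate(invalid='ignore'):
        m=(W[:,0]>x0)&(W[:,0]<x1)&(W[:,1]>y0)&(W[:,1]<y1)&(W[:,2]>z0)&(W[:,2]<z1)
    return W[m]
if __name__=='__main__':
  both=dict(W=np.concatenate([A['W'].reshape(-1,3),B['W'].reshape(-1,3)]))
  for n,D in (('scene',A),('side',B),('both',both)):
    print(n)
    P=sel(D,.37,.66,-.42,-.06,.012,.06); print(' jig plate(190x300)',rect(P[:,:2],-7))
    J=rect(P[:,:2],-7); a=np.radians(J[0]); M=np.array([[np.cos(a),-np.sin(a)],[np.sin(a),np.cos(a)]])
    Q=(P[:,:2]-J[1])@M; f=P[:,2]>.033
    ff=Q[f&(Q[:,0]>.04)]; print(' fence x,y range (60..90,-135..135)',np.percentile(ff,[1,99],axis=0).round(3).tolist(), np.median(P[f,2]).round(4), 'plate z',np.median(P[~f&(Q[:,0]<-.05),2]).round(4))
    ee=Q[f&(Q[:,1]<-.09)&(Q[:,0]<.05)]; print(' stop (-60..50,-135..-105)',np.percentile(ee,[1,99],axis=0).round(3).tolist() if len(ee) else None)
    s=(Q[:,0]>-.09)&(Q[:,0]<.05)&(Q[:,1]>-.095)&(P[:,2]>.0255)&(P[:,2]<.04)
    S=P[s]; print(' spanner',rect(S[:,:2],90-7,20),S[:,2].mean().round(4),len(S))
    b=sel(D,.42,.54,.08,.20,.009,.08); print(' flange(70x90)',rect(b[:,:2],5,20)); l=b[b[:,2]>.03]; print(' lug(16x50)',rect(l[:,:2],5,20),l[:,2].max().round(3))
    k=sel(D,.37,.66,.24,.55,.008,.02); print(' rack foot(110x280)',rect(k[:,:2],37,15))
    k=sel(D,.37,.66,.24,.55,.278,.30); print(' rack bar top',rect(k[:,:2],37,15),np.median(k[:,2]).round(4))
E
python3 fit.py
```

```text
scene
 jig plate(190x300) (np.float64(-12.0), array([ 0.5185, -0.2559]), array([0.2135, 0.3623]))
 fence x,y range (60..90,-135..135) [[0.043, -0.105], [0.102, 0.16]] 0.0413 plate z 0.0213
 stop (-60..50,-135..-105) [[-0.115, -0.186], [0.047, -0.09]]
 spanner (np.float64(78.25), array([ 0.5149, -0.2074]), array([0.2792, 0.1232])) 0.0308 409
 flange(70x90) (np.float64(8.75), array([0.4884, 0.1366]), array([0.0695, 0.0896]))
 lug(16x50) (np.float64(7.0), array([0.4878, 0.1371]), array([0.0189, 0.0483])) 0.068
 rack foot(110x280) (np.float64(37.5), array([0.4801, 0.3579]), array([0.2043, 0.2758]))
 rack bar top (np.float64(37.0), array([0.518 , 0.3872]), array([0.0445, 0.2772])) 0.2882
side
 jig plate(190x300) (np.float64(-10.5), array([ 0.5083, -0.2537]), array([0.1996, 0.355 ]))
 fence x,y range (60..90,-135..135) [[0.044, -0.108], [0.1, 0.157]] 0.0413 plate z 0.0215
 stop (-60..50,-135..-105) [[-0.107, -0.186], [0.046, -0.09]]
 spanner (np.float64(84.5), array([ 0.4973, -0.2072]), array([0.2777, 0.1286])) 0.0302 380
 flange(70x90) (np.float64(8.0), array([0.4825, 0.1346]), array([0.0
[... 272 characters left out ...]
) 0.2888
both
 jig plate(190x300) (np.float64(-10.75), array([ 0.5151, -0.2541]), array([0.2135, 0.3586]))
 fence x,y range (60..90,-135..135) [[0.043, -0.108], [0.103, 0.157]] 0.0413 plate z 0.0214
 stop (-60..50,-135..-105) [[-0.114, -0.186], [0.048, -0.09]]
 spanner (np.float64(81.75), array([ 0.505 , -0.2057]), array([0.279, 0.128])) 0.0305 786
 flange(70x90) (np.float64(7.5), array([0.4854, 0.1357]), array([0.0751, 0.0909]))
 lug(16x50) (np.float64(6.75), array([0.4852, 0.1369]), array([0.0238, 0.0484])) 0.071
 rack foot(110x280) (np.float64(37.25), array([0.4792, 0.3603]), array([0.2035, 0.2797]))
 rack bar top (np.float64(37.0), array([0.5163, 0.3884]), array([0.0453, 0.2803])) 0.2885
```

```bash
cat > fit2.py <<'E'
from h import *
from scipy.optimize import minimize
def box(X,Y,x0,x1,y0,y1): return (X>x0)&(X<x1)&(Y>y0)&(Y<y1)
def m_jig(X,Y):
    h=np.where(box(X,Y,-.095,.095,-.15,.15),.02,0.)
    h[box(X,Y,.06,.09,-.135,.135)|box(X,Y,-.06,.05,-.135,-.105)]=.04
    return h
def m_br(X,Y):
    h=np.where(box(X,Y,-.035,.035,-.045,.045),.014,0.); m=box(X,Y,-.008,.008,-.025,.025)
    h[m]=.06
    return h
def m_sp(X,Y): # on plate
    h=np.full(X.shape,.0); rr=np.hypot(X-.108,Y)
    h[box(X,Y,-.045,.09,-.008,.008)]=.010
    h[(rr<.02)&(rr>.013)]=.012
    h[(rr<.013)]=0
    h[box(X,Y,-.107,-.045,-.02,.02)]=.010
    return h
def m_foot(X,Y): return np.where(box(X,Y,-.055,.055,-.14,.14),.012,0.)
def fit(P,model,p0,rad,zmax,cap=.012,zb=0):
    P=P[np.isfinite(P[:,0])]
    P=P[(np.hypot(P[:,0]-p0[0],P[:,1]-p0[1])<rad)&(P[:,2]<zmax)&(P[:,2]>-.02)]
    def f(p):
        c,s=np.cos(p[2]),np.sin(p[2]); d=P[:,:2]-p[:2]
        X=d[:,0]*c+d[:,1]*s;Y=-d[:,0]*s+d[:,1]*c
        return np.minimum(np.abs(P[:,2]-zb-model(X,Y)-p[3]),cap).mean()*1e3
    best=None
    p=np.array([*p0,0.])
    for st in (.015,.006,.003,.0015):
        S=np.vstack([p]+[p+np.eye(4)[i]*[st,st,st*8,st*.3][i] for i in range(4)])
        q=minimize(f,p,method='Nelder-Mead',options=dict(initial_simplex=S,xatol=1e-5,fatol=1e-6)); p=q.x
    return p,q.fun
def show(n,r_): print(n,r_[0][:2].round(4),np.degrees(r_[0][2]).round(2),'dz',r_[0][3].round(4),'cost',round(r_[1],3))
E
python3 - <<'E'
from fit2 import *
for n in ('scene','side'):
    D=np.load(n+'0.npz'); P=D['W'].reshape(-1,3); print(n)
    j=fit(P,m_jig,(.52,-.235,-.12),.21,.06); show('jig',j)
    show('br',fit(P,m_br,(.485,.137,.12),.09,.09))
    f=fit(P,m_foot,(.51,.39,.65),.19,.03); show('foot',f)
    # spanner: only points above plate in pocket
    a=j[0][2]; d=P[:,:2]-j[0][:2]; X=d[:,0]*np.cos(a)+d[:,1]*np.sin(a); Y=-d[:,0]*np.sin(a)+d[:,1]*np.cos(a)
    m=(X>-.09)&(X<.055)&(Y>-.10)&(Y<.19)
    show('sp',fit(P[m],m_sp,(.506,-.19,1.48),.2,.05,.006,.02))
    # bar: points high
    m=(P[:,2]>.281)&(P[:,2]<.30)&(np.hypot(P[:,0]-.51,P[:,1]-.39)<.16); Q=P[m]; a=f[0][2]
    d=Q[:,:2]-f[0][:2]; X=d[:,0]*np.cos(a)+d[:,1]*np.sin(a); Y=-d[:,0]*np.sin(a)+d[:,1]*np.cos(a)
    print('bar in foot frame x pct',np.percentile(X,[1,10,50,90,99]).round(4),'y',np.percentile(Y,[1,99]).round(4),'z',np.percentile(Q[:,2],[50,95]).round(4))
    m=(P[:,2]>.26)&(P[:,2]<.34)&(np.hypot(P[:,0]-.5,P[:,1]-.38)<.16); Q=P[m]
    d=Q[:,:2]-f[0][:2]; X=d[:,0]*np.cos(a)+d[:,1]*np.sin(a); Y=-d[:,0]*np.sin(a)+d[:,1]*np.cos(a)
    k=(abs(Y)<.03)&(X<-.022); 
    print('peg pts',np.c_[X,Y,Q[:,2]][k].round(3)[:40:4].tolist(),k.sum())
E
```

```text
scene
jig [ 0.5214 -0.2388] -6.26 dz 0.0014 cost 2.954
br [0.4859 0.1352] 8.24 dz 0.0013 cost 2.768
foot [0.5136 0.3869] 36.72 dz 0.0015 cost 1.7
sp [ 0.5067 -0.192 ] 83.29 dz 0.0013 cost 2.627
bar in foot frame x pct [-0.018  -0.0003  0.0157  0.0237  0.0258] y [-0.1401  0.134 ] z [0.2885 0.2915]
peg pts [[-0.038, -0.002, 0.318], [-0.036, 0.0, 0.316], [-0.036, -0.003, 0.309], [-0.029, -0.001, 0.311], [-0.028, 0.001, 0.309], [-0.026, -0.004, 0.304], [-0.022, -0.003, 0.304]] 27
side
jig [ 0.5192 -0.2381] -6.86 dz 0.0017 cost 3.375
br [0.4828 0.1333] 7.45 dz 0.0014 cost 2.694
foot [0.5129 0.3851] 37.08 dz 0.0014 cost 2.18
sp [ 0.5033 -0.1902] 84.1 dz 0.0015 cost 3.204
bar in foot frame x pct [-0.0174 -0.0027  0.0095  0.0194  0.0216] y [-0.1338  0.1403] z [0.2888 0.2927]
peg pts [[-0.036, -0.0, 0.317], [-0.035, 0.002, 0.316], [-0.032, 0.003, 0.313], [-0.028, 0.003, 0.309], [-0.028, 0.006, 0.308]] 18
```

```bash
cat >> h.py <<'E'
def down(yaw,tilt=0,axis_yaw=None):
    a=np.radians(yaw); M=np.array([[np.cos(a),np.sin(a),0],[np.sin(a),-np.cos(a),0],[0,0,-1.]])
    return R.from_matrix(M)
def cur():
    s=r.get_state(); q=s['eef_rot']; return s,np.array(s['tcp_pos']),R.from_quat([q[1],q[2],q[3],q[0]])
def to(p,Rt=None):
    s,p0,R0=cur(); Rt=R0 if Rt is None else Rt
    d=R0.inv().apply(np.array(p)-p0)*1e3; w=(R0.inv()*Rt).as_rotvec(degrees=True)
    print('shift',d.round(1),'turn',w.round(2),'| t',round(s['t'],2)); return d,w
E
python3 - <<'E'
from h import *
to((.505,-.148,.20),down(-96.3))
E
```

```text
shift [ 435.5 -229.4   31.2] turn [-4.0000e-02  5.0000e-02  1.1411e+02] | t 0.1
```

```bash
python3 -m crank '20 -10 0 0 0 5 60; 60 -32 0 0 0 12 60; 100 -53 5 0 0 19 60; 140 -74 8 0 0 26 60; 177 -93 10 0 0 33 60; 214 -113 13 0 0 40 60; 251 -132 16 0 0 47 60; 288 -152 19 0 0 54 60; 325 -171 22 0 0 61 60; 360 -190 25 0 0 68 60'; python3 - <<'E'
from h import *
to((.510,-.146,.12),down(-96.3)); print(r.get_state()['qpos'].round(2))
E
```

```text
t: 0.93
tcp_pos: [0.3992, -0.256, 0.2097]
eef_rot: [-0.007, 0.93, -0.367, 0.003]
contact_force: [-0.7, -0.2, 0.6]
opening: 0.06
grasp_force: 0.0
shift [   5.8 -154.7   92.1] turn [-0.8   0.43 53.2 ] | t 0.93
[-0.75  0.18 -0.22  1.17  0.02  3.14]
```

```bash
python3 -m crank '0 -20 5 0 0 -7 60; 0 -40 10 0 0 -14 60; 2 -60 15 0 0 -21 60; 3 -80 20 0 0 -28 60; 4 -100 25 0 0 -35 60; 5 -115 30 0 0 -42 60; 5 -125 35 0 0 -49 60; 5 -135 40 0 0 -56 60; 5 -145 45 0 0 -63 60; 5 -150 50 0 0 -70 60'
for i in 1; do python3 -m crank '0 0 0 0 0 -7 60; 0 0 0 0 0 -14 60; 0 0 0 0 0 -21 60; 0 0 0 0 0 -28 60; 0 0 0 0 0 -35 60; 0 0 0 0 0 -42 60; 0 0 0 0 0 -49 60; 0 0 0 0 0 -56 60; 0 0 0 0 0 -63 60; 0 0 0 0 0 -70 60'; done
python3 -m crank '0 0 0 0 0 -7 60; 0 0 0 0 0 -14 60; 0 0 0 0 0 -21 60; 0 0 0 0 0 -28 60; 0 0 0 0 0 -35 60; 0 0 0 0 0 -42 60; 0 0 0 0 0 -49 60; 0 0 0 0 0 -56 60; 0 0 0 0 0 -63 60; 0 0 0 0 0 -70 60'
python3 -m crank '0 0 0 0 0 -7 60; 0 0 0 0 0 -14 60; 0 0 0 0 0 -21 60; 0 0 0 0 0 -28 60; 0 0 0 0 0 -35 60; 0 0 0 0 0 -42 60; 0 0 0 0 0 -49 60; 0 0 0 0 0 -56 60; 0 0 0 0 0 -63 60; 0 0 0 0 0 -70 60'
python3 - <<'E'
from h import *
to((.510,-.146,.14),down(-96.3)); print(r.get_state()['qpos'].round(2))
E
```

```text
t: 1.77
tcp_pos: [0.5052, -0.1516, 0.1616]
eef_rot: [-0.004, 0.972, 0.234, 0.006]
contact_force: [-0.3, -0.6, -0.6]
opening: 0.0603
grasp_force: 0.0
t: 2.6
tcp_pos: [0.5045, -0.1524, 0.1618]
eef_rot: [-0.0, 0.663, 0.749, 0.007]
contact_force: [0.5, 0.3, -1.3]
opening: 0.0599
grasp_force: 0.0
t: 3.43
tcp_pos: [0.5045, -0.1524, 0.1618]
eef_rot: [0.004, 0.113, 0.994, 0.006]
contact_force: [0.5, 0.1, 0.3]
opening: 0.06
grasp_force: 0.0
t: 4.27
tcp_pos: [0.5045, -0.1524, 0.1619]
eef_rot: [0.007, -0.477, 0.879, 0.003]
contact_force: [-0.6, 1.1, -0.4]
opening: 0.06
grasp_force: 0.0
shift [-8.  -1.1 22. ] turn [ -0.31   0.8  -26.73] | t 4.27
[-0.46  0.29 -0.2   1.08  0.01 -1.45]
```

```bash
python3 -m crank '0 0 0 0 0.2 -7 60; -1 0 0 0 0.4 -14 60; -2 0 0 0 0.8 -21 60; -3 0 0 -0.3 0.8 -26.7 60; -4 -0.5 0 -0.3 0.8 -26.7 60; -6 -1 0 -0.3 0.8 -26.7 60; -8 -1 0 -0.3 0.8 -26.7 60; -8 -1 0 -0.3 0.8 -26.7 60; -8 -1 0 -0.3 0.8 -26.7 60; -8 -1 0 -0.3 0.8 -26.7 60'
python3 - <<'E'
from fit2 import *
to((.510,-.146,.14),down(-96.3))
im,W,d=cap('wrist','w1.png'); np.savez('w1.npz',im=im,W=W)
P=W.reshape(-1,3); print(np.nanpercentile(P,[1,99],axis=0).round(3))
show('jig',fit(P,m_jig,(.52,-.2385,-.115),.21,.06))
j=(.5203,-.2385,-.1143);a=j[2]
dd=P[:,:2]-j[:2]; X=dd[:,0]*np.cos(a)+dd[:,1]*np.sin(a); Y=-dd[:,0]*np.sin(a)+dd[:,1]*np.cos(a)
m=(X>-.09)&(X<.055)&(Y>-.10)&(Y<.145)
show('sp',fit(P[m],m_sp,(.505,-.191,1.461),.2,.05,.006,.02))
E
```

```text
t: 5.1
tcp_pos: [0.5099, -0.1463, 0.1622]
eef_rot: [0.0, -0.664, 0.747, -0.0]
contact_force: [-0.4, -0.3, -0.2]
opening: 0.06
grasp_force: 0.0
shift [-0.4 -0.  22.2] turn [-0.04 -0.01 -0.43] | t 5.1
[[ 0.234 -0.32  -0.001]
 [ 0.805  0.097  0.256]]
jig [ 0.5213 -0.2374] -6.19 dz 0.001 cost 1.384
sp [ 0.5056 -0.1849] 83.57 dz 0.001 cost 0.875
```

View pics/w1.png

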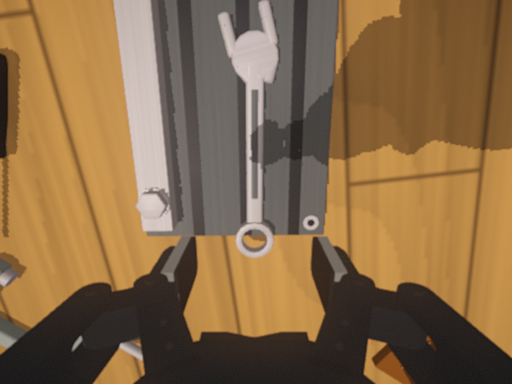

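```bash
python3 - <<'E'
from h import *
D=np.load('w1.npz');im=D['im'];W=D['W']
# ring outline: fit circle to bright ring pixels
sub=im[205:270,225:290].astype(int); 
m=np.zeros(im.shape[:2],bool); m[205:270,225:290]=(W[205:270,225:290,2]>.027)
v,u=np.nonzero(m); P=W[m]
k=P[:,1]>-.115; P=P[k]
c,rad=cv2.minEnclosingCircle((P[:,:2]*1e3).astype(np.float32)); print('ring circ',c,rad,len(P),P[:,2].mean())
def circ(Q):
    from scipy.optimize import least_squares
    f=lambda p:np.clip(np.abs(np.hypot(Q[:,0]-p[0],Q[:,1]-p[1])-.0165)-.0035,0,None)
    return least_squares(f,Q.mean(0)).x
Q=P[:,:2]; Q=Q[Q[:,1]>-.104]; print('annulus fit',circ(Q).round(4))
# shank centreline
m=np.zeros(im.shape[:2],bool); m[100:210,235:275]=W[100:210,235:275,2]>.0265
S=W[m][:,:2]; print(len(S)); g=np.polyfit(S[:,1],S[:,0],1); print('yaw',90-np.degrees(np.arctan(g[0])),'x at y=-.146',np.polyval(g,-.146),'y range',S[:,1].min(),S[:,1].max())
E
```

```text
ring circ (515.593994140625, -92.37657165527344) 23.388916015625 792 0.031971582844776546
annulus fit [ 0.5167 -0.0889]
1840
yaw 83.28673376779025 x at y=-.146 0.5100630110233436 y range -0.22568452196278221 -0.12044433922230703
```

The wrist view shows the ring centre at pixel (255,240), which is about (0.517,-0.0885). The shank runs under the tool at x=0.510 with yaw 83.3°, so I'll descend and grip.

```bash
python3 -m crank '0 0 8 0 0 0 50; 0 0 24 0 0 0 50; 0 0 44 0 0 0 50; 0 0 64 0 0 0 50; 0 0 84 0 0 0 50; 0 0 102 0 0 0 50; 0 0 118 0 0 0 50; 0 0 128 0 0 0 50; 0 0 132 0 0 0 50; 0 0 132 0 0 0 50'
python3 -m crank '0 0 3 0 0 0 45; 0 0 6 0 0 0 40; 0 0 8.5 0 0 0 35; 0 0 8.5 0 0 0 25; 0 0 8.5 0 0 0 10; 0 0 8.5 0 0 0 0; 0 0 8.5 0 0 0 0; 0 0 8.5 0 0 0 0; 0 0 8.5 0 0 0 0; 0 0 8.5 0 0 0 0'
```

```text
t: 5.98
tcp_pos: [0.5094, -0.1461, 0.0292]
eef_rot: [-0.0, -0.665, 0.747, 0.001]
contact_force: [0.1, 0.1, 0.8]
opening: 0.0501
grasp_force: 0.0
t: 6.82
tcp_pos: [0.5101, -0.1464, 0.0221]
eef_rot: [0.0, -0.665, 0.747, -0.0]
contact_force: [-1.5, 0.5, 5.6]
opening: 0.0138
grasp_force: 59.4
```

```bash
cat >> h.py <<'E'
yk=np.radians(36.9); OUT=np.array([-np.cos(yk),-np.sin(yk),0]); UP=np.array([0,0,1.]); ROOT=np.array([.5132,.386,.275])
RING=np.array([-.0583,0,-.004])
def hang(s,tilt=45,off=0,ring=RING,root=ROOT):
    """tilt = tool z angle below horizontal; off = ring shift along peg x (up/in)"""
    t=np.radians(tilt); z=-OUT*np.cos(t)-UP*np.sin(t); x=-(-OUT*np.sin(t)+UP*np.cos(t)); y=np.cross(z,x)
    Rt=R.from_matrix(np.c_[x,y,z]); pz=(OUT+UP)*.70711; px=(-OUT+UP)*.70711
    return root+pz*s+px*off-Rt.apply(ring), Rt
E
python3 - <<'E'
from h import *
p,Rt=hang(.09); print(p.round(3)); s,p0,R0=cur()
to(np.array([.45,-.10,.27])); to(p,Rt)
E
```

```text
[0.432 0.325 0.295]
shift [ -39.1   64.9 -248. ] turn [0. 0. 0.] | t 6.82
shift [-458.8  132.5 -272.8] turn [ 18.15 -42.45  43.98] | t 6.82
```

```bash
python3 -m crank '0 0 -4 0 0 0 0; 0 0 -12 0 0 0 0; 0 0 -26 0 0 0 0; 0 0 -46 0 0 0 0; 0 0 -70 0 0 0 0; -5 10 -100 0 0 0 0; -12 22 -132 0 0 0 0; -22 38 -166 0 0 0 0; -30 50 -195 0 0 0 0; -36 60 -215 0 0 0 0'
python3 - <<'E'
from h import *
p,Rt=hang(.09); d,w=to(p,Rt); s,p0,R0=cur(); print(s['opening'],s['grasp_force'],s['contact_force'])
E
```

```text
t: 7.65
tcp_pos: [0.4538, -0.1029, 0.24]
eef_rot: [0.001, -0.665, 0.747, -0.001]
contact_force: [0.7, -0.2, -2.2]
opening: 0.0136
grasp_force: 58.8
shift [-422.2   71.4  -55.1] turn [ 18.05 -42.42  44.04] | t 7.65
0.013605284244537193 58.81459951400757 [ 0.74055424 -0.16918546 -2.23836224]
```

```bash
python3 -m crank '-12 3 -4 0.4 -1 1.5 0; -40 7 -8 1.6 -4 4 0; -75 13 -14 3 -7 7.5 0; -110 19 -20 4.6 -10.9 11.3 0; -145 25 -26 6.2 -14.5 15.1 0; -180 31 -30 7.7 -18 18.8 0; -215 37 -34 9.2 -21.6 22.4 0; -245 42 -38 10.5 -24.6 25.5 0; -270 46 -41 11.5 -27 28 0; -285 49 -43 12.2 -28.6 29.7 0'
python3 - <<'E'
from h import *
p,Rt=hang(.09); d,w=to(p,Rt); s,p0,R0=cur(); print(s['qpos'].round(2),s['contact_force'])
E
```

```text
t: 8.48
tcp_pos: [0.4376, 0.1871, 0.2804]
eef_rot: [0.253, -0.429, 0.863, 0.085]
contact_force: [-0.3, -0.3, -2.4]
opening: 0.014
grasp_force: 58.9
shift [-100.2   88.8   35.7] turn [  5.95 -13.71  14.17] | t 8.48
[ 0.01 -0.15 -0.5   0.81  0.37 -0.84] [-0.30110324 -0.31706686 -2.3721126 ]
```

```bash
python3 -m crank '-8 7 3 0.5 -1.2 1.2 0; -23 20 8 1.4 -3.2 3.3 0; -40 35 14 2.4 -5.5 5.7 0; -57 50 20 3.4 -7.8 8.1 0; -72 64 26 4.3 -10 10.3 0; -85 76 30 5.1 -11.7 12.1 0; -94 84 33 5.6 -13 13.3 0; -100 88.8 35.7 5.9 -13.7 14.2 0; -100 88.8 35.7 5.9 -13.7 14.2 0; -100 88.8 35.7 5.9 -13.7 14.2 0'
python3 - <<'E'
from h import *
p,Rt=hang(.09); d,w=to(p,Rt); s,p0,R0=cur(); print(s['qpos'].round(2),s['contact_force'])
for n in ('scene','wrist'):
    im,W,_=cap(n,n+'2.png'); np.savez(n+'2.npz',im=im,W=W)
im=cv2.imread('pics/scene2.png'); im2=cv2.imread('pics/wrist2.png')
c=cv2.resize(im[150:310,340:490],(400,427)); cv2.imwrite('pics/c2.png',np.hstack([c[:384],cv2.resize(im2,(400,300),interpolation=cv2.INTER_AREA) if 0 else im2[:, 56:456]]))
E
```

```text
t: 9.32
tcp_pos: [0.432, 0.3228, 0.2932]
eef_rot: [0.361, -0.294, 0.877, 0.121]
contact_force: [0.3, -0.1, -3.3]
opening: 0.0138
grasp_force: 59.0
shift [-1.6  1.8 -0.4] turn [ 0.08 -0.24  0.15] | t 9.32
[ 0.4  -0.2  -0.7   0.31  0.17 -0.18] [ 0.31682208 -0.13621003 -3.25891602]
```

View pics/c2.png

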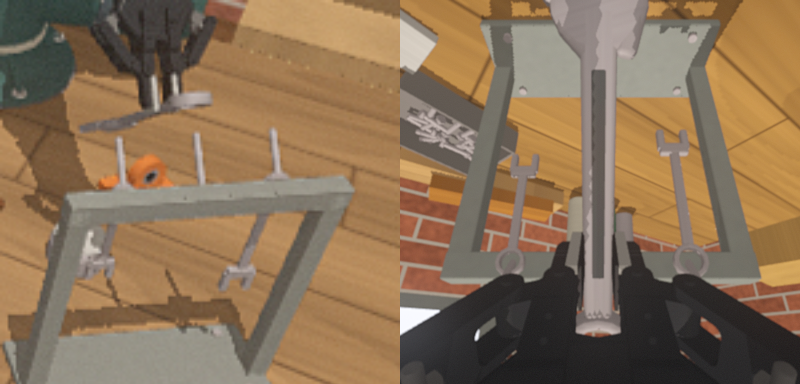

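```bash
python3 - <<'E'
from h import *
W=np.load('scene2.npz')['W']
pz=(OUT+UP)*.70711; px=(-OUT+UP)*.70711; py=np.cross(pz,px)
Q=(W-ROOT)@np.c_[px,py,pz]*1e3   # peg frame mm
# expected ring now
s,p,Rt=cur(); print('ring by kin',((p+Rt.apply(RING)-ROOT)@np.c_[px,py,pz]*1e3).round(1))
sub=Q[170:240,395:445].reshape(-1,3)
m=(np.abs(sub[:,1])<12)&(sub[:,2]>12)&(sub[:,2]<64)&(np.abs(sub[:,0])<15); P=sub[m]
P=P[np.argsort(P[:,2])]; print('peg',len(P)); 
for a in range(10,64,8):
    k=P[(P[:,2]>=a)&(P[:,2]<a+8)]
    if len(k): print(a,k.mean(0).round(1))
sub=Q[175:215,380:440].reshape(-1,3); m=(sub[:,2]>72)&(sub[:,2]<110)&(np.abs(sub[:,1])<30)&(sub[:,0]>-70)&(sub[:,0]<40); P=sub[m]
print('ring pts',len(P),'x',np.percentile(P[:,0],[1,50,99]).round(1),'z',np.percentile(P[:,2],[5,50,95]).round(1)); 
for a in range(-60,30,8):
    k=P[(P[:,0]>=a)&(P[:,0]<a+8)]
    if len(k): print(a,len(k),'y',k[:,1].min().round(1),k[:,1].max().round(1),'z',k[:,2].mean().round(1),k[:,2].min().round(1))
E
```

```text
ring by kin [-1.2 -2.5 89.4]
peg 53
10 [ 5.4 -1.8 15. ]
18 [ 5.8 -1.5 22.3]
26 [ 4.8 -2.3 30.5]
34 [ 5.5 -1.8 38.1]
42 [ 4.5 -1.3 45.9]
50 [ 4.9 -2.4 53.7]
ring pts 206 x [-66.3 -43.4  23.6] z [ 83.8  91.3 108.2]
-60 28 y -23.9 16.2 z 97.3 84.7
-52 57 y -24.7 18.2 z 98.9 84.7
-44 8 y -15.4 8.2 z 92.7 85.3
-36 4 y -11.2 -4.2 z 87.0 84.9
-20 3 y 2.0 7.1 z 84.3 84.1
-12 10 y -20.7 11.7 z 86.8 83.4
-4 5 y -22.0 10.4 z 86.8 83.3
4 15 y -23.5 14.8 z 87.8 83.0
12 40 y -21.0 14.0 z 88.5 83.1
20 18 y -11.0 4.9 z 89.0 84.7
```

```bash
python3 -m crank '0 1 2 0 0 0 0; 1 2 6 0 0 0 0; 1 2 11 0 0 0 0; 1 2 17 0 0 0 0; 1 2 23 0 0 0 0; 1 2 29 0 0 0 0; 1 2 35 0 0 0 0; 1 2 40 0 0 0 0; 1 2 44 0 0 0 0; 1 2 44 0 0 0 0'
python3 - <<'E'
from h import *
pz=(OUT+UP)*.70711; px=(-OUT+UP)*.70711; py=np.cross(pz,px)
s,p,Rt=cur(); print('ring by kin',((p+Rt.apply(RING)-ROOT)@np.c_[px,py,pz]*1e3).round(1),s['contact_force'],s['wrist_torque'])
for n in ('scene','side'):
    im,W,_=cap(n,n+'3.png')
a=cv2.imread('pics/scene3.png')[150:270,350:475]; b=cv2.imread('pics/side3.png')[250:370,160:285]
cv2.imwrite('pics/c3.png',np.hstack([cv2.resize(x,(400,384)) for x in (a,b)]))
E
```

```text
t: 10.25
tcp_pos: [0.4559, 0.3428, 0.2605]
eef_rot: [0.361, -0.293, 0.877, 0.121]
contact_force: [0.0, -0.0, -2.8]
opening: 0.014
grasp_force: 59.0
ring by kin [-2.7 -0.1 44.3] [ 0.01050887 -0.00438955 -2.80460841] [-0.53323815  0.73981417 -0.0200408 ]
```

View pics/c3.png

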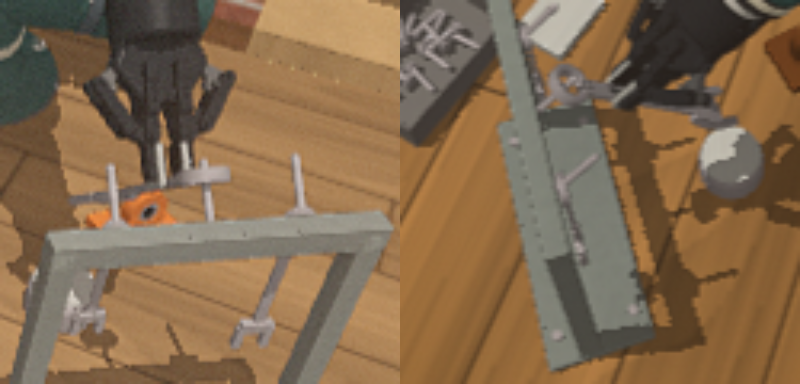

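The peg tip is visible through the ring (scene crop at 205,160; side crop at 565,85) with no contact force. I'll go deeper and tilt the spanner towards vertical.

```bash
python3 - <<'E'
from h import *
for t in (45,35,25): 
    p,Rt=hang(.027,t,-.004); to(p,Rt); print(p)
E
```

```text
shift [ 1.6  0.1 18.2] turn [ 0.04 -0.19  0.08] | t 10.35
[0.46496597 0.34978487 0.24721078]
shift [-0.   0.1 28.3] turn [  0.05 -10.19   0.07] | t 10.35
[0.47154978 0.35472813 0.24121266]
shift [-3.4  0.1 37.9] turn [  0.05 -20.19   0.07] | t 10.35
[0.47886648 0.36022166 0.23673531]
```

```bash
python3 -m crank '0 0 4 0 0 0 0; 0.5 0 9 0 0 0 0; 1 0 14 0 0 0 0; 1.5 0 18 0 0 0 0; 1 0 22 0 -4 0 0; 0.5 0 26 0 -8 0 0; 0 0 28.5 0 -10.2 0 0; -1.5 0 33 0 -15 0 0; -3 0 37 0 -19 0 0; -3.4 0 38 0 -20 0 0'
python3 - <<'E'
from h import *
pz=(OUT+UP)*.70711; px=(-OUT+UP)*.70711; py=np.cross(pz,px)
s,p,Rt=cur(); print('ring by kin',((p+Rt.apply(RING)-ROOT)@np.c_[px,py,pz]*1e3).round(1),s['contact_force'],s['wrist_torque'],s['qpos'].round(2))
E
```

```text
t: 11.18
tcp_pos: [0.4787, 0.36, 0.2368]
eef_rot: [0.51, -0.268, 0.8, 0.17]
contact_force: [0.1, 0.5, -3.1]
opening: 0.014
grasp_force: 59.1
ring by kin [-4.1 -0.  27.2] [ 0.14307436  0.47886158 -3.1455181 ] [-0.70126945  0.96115785  0.02548744] [ 0.4   0.03 -1.15 -0.73  0.22 -0.1 ]
```

```bash
python3 -m crank '0 0 0 0 0 0 17; 0 0 0 0 0 0 20; 0 0 0 0 0 0 23; 0 0 0 0 0 0 26; 0 0 0 0 0 0 30; 0 0 0 0 0 0 34; 0 0 0 0 0 0 36; 0 0 0 0 0 0 36; 0 0 0 0 0 0 36; 0 0 0 0 0 0 36'
python3 -m crank '0 0 -2 0 0 0 36; 0 0 -6 0 0 0 36; 0 0 -12 0 0 0 36; 0 0 -20 0 0 0 36; 0 0 -29 0 0 0 36; 0 0 -39 0 0 0 36; 0 0 -50 0 0 0 36; 0 0 -62 0 0 0 36; 0 0 -74 0 0 0 36; 0 0 -80 0 0 0 36'
python3 - <<'E'
from h import *
for n in ('scene','side'):
    im,W,_=cap(n,n+'4.png'); np.savez(n+'4.npz',im=im,W=W)
a=cv2.imread('pics/scene4.png')[150:310,335:490]; b=cv2.imread('pics/side4.png')[235:375,160:300]
cv2.imwrite('pics/c4.png',np.hstack([cv2.resize(x,(400,400)) for x in (a,b)]))
print(r.get_state()['qpos'].round(2))
E
```

```text
t: 12.02
tcp_pos: [0.479, 0.3601, 0.2369]
eef_rot: [0.508, -0.268, 0.801, 0.17]
contact_force: [0.6, -0.2, 0.1]
opening: 0.0359
grasp_force: 0.0
t: 12.85
tcp_pos: [0.4198, 0.3158, 0.2715]
eef_rot: [0.509, -0.268, 0.8, 0.17]
contact_force: [0.3, 0.3, -1.0]
opening: 0.0364
grasp_force: 0.0
[ 0.34 -0.21 -1.17 -0.5   0.28 -0.14]
```

View pics/c4.png

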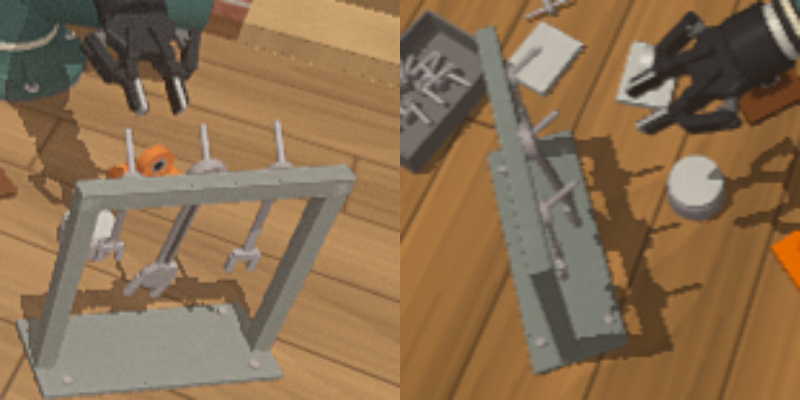

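The spanner hangs on the middle peg, with its ring at the bar (205,165 in the crop). Next is the bracket hover.

```bash
python3 - <<'E'
from h import *
to((.4843,.1343,.17),down(-82.15)); 
E
```

```text
shift [ 117.1 -183.5   -9.6] turn [-34.4   58.4  -53.97] | t 12.95
```

```bash
python3 -m crank '2 -6 -4 -1.4 2.3 -2.2 40; 10 -18 -8 -4 7 -6.5 40; 19 -32 -12 -6.9 11.7 -10.8 40; 28 -47 -14 -9.6 16.4 -15.1 40; 38 -62 -16 -12.4 21 -19.4 40; 47 -77 -16 -15.1 25.7 -23.7 40; 56 -92 -16 -17.9 30.4 -28 40; 66 -106 -15 -20.6 35 -32.4 40; 75 -120 -14 -23.4 39.7 -36.7 40; 84 -134 -13 -25.5 43.2 -40 40'
python3 - <<'E'
from h import *
to((.4843,.1343,.16),down(-82.15)); 
E
```

```text
t: 13.78
tcp_pos: [0.4651, 0.1798, 0.2]
eef_rot: [0.16, -0.648, 0.743, 0.054]
contact_force: [0.0, -0.3, 0.2]
opening: 0.04
grasp_force: 0.0
shift [ 53.2 -20.8  27.9] turn [ -9.83  16.84 -15.53] | t 13.78
```

```bash
python3 -m crank '7 -3 3 -1.5 2.5 -2.4 40; 16 -6 8 -3.6 6.2 -5.7 40; 25 -10 13 -5.7 9.8 -9 40; 34 -13 18 -7.5 12.8 -11.8 40; 42 -16 22 -8.8 15 -13.8 40; 48 -19 25 -9.5 16.3 -15 40; 53 -21 28 -9.8 16.8 -15.5 40; 53 -21 28 -9.8 16.8 -15.5 40; 53 -21 28 -9.8 16.8 -15.5 40; 53 -21 28 -9.8 16.8 -15.5 40'
python3 - <<'E'
from fit2 import *
im,W,_=cap('wrist','w5.png'); np.savez('w5.npz',W=W,im=im)
P=W.reshape(-1,3); 
b=fit(P,m_br,(.4843,.1343,.137),.08,.075); show('br',b)
from fit import rect
s=(np.hypot(P[:,0]-.484,P[:,1]-.134)<.06)&(P[:,2]<.08)
L=P[s&(P[:,2]>.045)]; print('lug',rect(L[:,:2],8,15),len(L),L[:,2].max())
F=P[s&(P[:,2]>.009)]; print('flange',rect(F[:,:2],8,15),len(F))
to((.4843,.1343,.16),down(-82.15)); print(cur()[0]['qpos'].round(2))
E
```

```text
t: 14.62
tcp_pos: [0.4831, 0.1357, 0.1605]
eef_rot: [-0.003, 0.752, -0.659, -0.001]
contact_force: [1.0, 0.1, -0.1]
opening: 0.04
grasp_force: 0.0
br [0.4842 0.1345] 7.13 dz 0.0009 cost 0.843
lug (np.float64(7.75), array([0.4842, 0.1334]), array([0.0152, 0.0472])) 925 0.06615107939865689
flange (np.float64(7.0), array([0.4843, 0.1338]), array([0.069, 0.089])) 5824
shift [ 1.6 -1.   0.7] turn [-0.23  0.3  -0.29] | t 14.67
[ 0.11  0.25 -0.26  1.05  0.01 -1.59]
```

```bash
python3 -m crank '0 0 8 0 0 0 40; 1 -1 24 -0.2 0.3 0.3 40; 1.6 -1 44 -0.2 0.3 0.3 40; 2 -1 64 -0.2 0.3 0.3 40; 2 -1 84 -0.2 0.3 0.3 40; 2 -1 102 -0.2 0.3 0.3 40; 2 -1 118 -0.2 0.3 0.3 40; 2 -1 128 -0.2 0.3 0.3 40; 2 -1 133 -0.2 0.3 0.3 40; 2 -1 134.5 -0.2 0.3 0.3 40'
python3 -m crank '0 0 0 0 0 0 38; 0 0 0 0 0 0 32; 0 0 0 0 0 0 26; 0 0 0 0 0 0 20; 0 0 0 0 0 0 10; 0 0 0 0 0 0 0; 0 0 0 0 0 0 0; 0 0 0 0 0 0 0; 0 0 0 0 0 0 0; 0 0 0 0 0 0 0'
python3 -m crank '0 0 -3 0 0 0 0; 0 0 -10 0 0 0 0; 0 0 -22 0 0 0 0; 0 0 -38 0 0 0 0; 0 0 -56 0 0 0 0; 0 0 -74 0 0 0 0; 0 0 -90 0 0 0 0; 0 0 -102 0 0 0 0; 0 0 -108 0 0 0 0; 0 0 -110 0 0 0 0'
python3 - <<'E'
from h import *
a=np.radians(-6.55); J=np.array([.5205,-.238])
ex=np.array([np.cos(a),np.sin(a)]);ey=np.array([-np.sin(a),np.cos(a)])
g=J+ex*.010+ey*-.035; print('pre-place',g)   # final (25,-60)
to((*g,.13),down(-90-6.55))
E
```

```text
t: 15.5
tcp_pos: [0.4843, 0.1345, 0.025]
eef_rot: [0.001, 0.751, -0.661, -0.0]
contact_force: [0.8, 0.0, 0.6]
opening: 0.0405
grasp_force: 0.0
t: 16.33
tcp_pos: [0.4851, 0.1346, 0.0263]
eef_rot: [0.0, 0.751, -0.661, 0.0]
contact_force: [0.1, 0.1, 7.4]
opening: 0.0151
grasp_force: 59.4
t: 17.17
tcp_pos: [0.4852, 0.1347, 0.1369]
eef_rot: [-0.0, 0.751, -0.661, 0.001]
contact_force: [0.8, 0.9, -3.8]
opening: 0.0153
grasp_force: 58.8
pre-place [ 0.52644227 -0.27391225]
shift [410.5  11.1   7.1] turn [-0.06 -0.03 13.86] | t 17.17
```

```bash
python3 -m crank '15 0 0 0 0 0.5 0; 50 1 1 0 0 1.7 0; 90 2 2 0 0 3 0; 130 3 2 0 0 4.4 0; 170 5 3 0 0 5.7 0; 210 6 4 0 0 7.1 0; 250 7 4 0 0 8.4 0; 290 8 5 0 0 9.8 0; 325 9 6 0 0 11 0; 350 10 6 0 0 11.8 0'
python3 -m crank '15 0 1 0 0 0.5 0; 30 0 1 0 0 1 0; 42 1 1 0 0 1.5 0; 50 1 1 0 0 1.8 0; 57 1 1 0 0 2 0; 60 1 1 0 0 2 0; 60 1 1 0 0 2 0; 60 1 1 0 0 2 0; 60 1 1 0 0 2 0; 60 1 1 0 0 2 0'
python3 - <<'E'
from fit2 import *
im,W,_=cap('wrist','w6.png'); np.savez('w6.npz',W=W,im=im)
im2,W2,_=cap('scene','s6.png'); np.savez('s6.npz',W=W2,im=im2)
P=W.reshape(-1,3); P=P[(P[:,2]<.06)]
show('jig',fit(P,m_jig,(.5205,-.238,-.1143),.21,.06))
a=np.radians(-6.55); J=np.array([.5205,-.238])
ex=np.array([np.cos(a),np.sin(a)]);ey=np.array([-np.sin(a),np.cos(a)])
g=J+ex*.010+ey*-.035
to((*g,.049),down(-90-6.55)); s=r.get_state(); print(s['contact_force'],s['wrist_torque'],s['qpos'].round(2))
E
```

```text
t: 18.0
tcp_pos: [0.5191, -0.2167, 0.129]
eef_rot: [-0.001, -0.678, 0.735, 0.0]
contact_force: [-1.0, 0.1, -2.5]
opening: 0.0154
grasp_force: 58.7
t: 18.83
tcp_pos: [0.5139, -0.273, 0.1291]
eef_rot: [-0.0, -0.666, 0.746, -0.0]
contact_force: [0.1, 0.9, -3.1]
opening: 0.015
grasp_force: 58.7
jig [ 0.521 -0.24 ] -6.26 dz 0.0009 cost 1.063
shift [ -0.7 -12.6  80.1] turn [ 0.01 -0.04  0.09] | t 18.93
[ 0.5161551  -0.34221475 -3.95555325] [ 0.02357333 -0.00015429 -0.00934427] [-0.63  0.41 -0.11  1.05 -0.   -2.09]
```

View pics/w6.png

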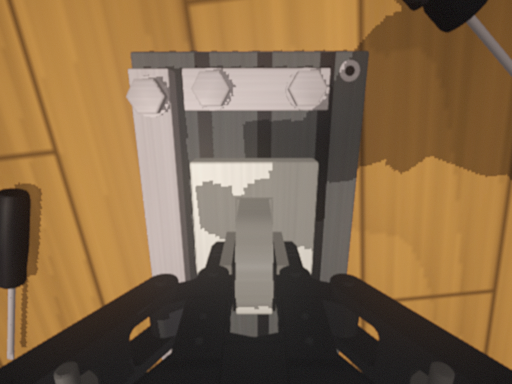

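The wrist view shows the held bracket at (255,235), clear of the fence on the left (155) and the stop at the top (90). I'll lower it.

```bash
python3 -m crank '0 0 6 0 0 0 0; 0 0 18 0 0 0 0; 0 -1 32 0 0 0 0; 0 -2 46 0 0 0 0; 0 -3 58 0 0 0 0; 0 -4 68 0 0 0 0; 0 -4 75 0 0 0 0; 0 -4 79 0 0 0 0; 0 -4 80 0 0 0 0; 0 -4 80 0 0 0 0'
python3 -m crank '0 0 0.5 0 0 0 0; 0 0 1 0 0 0 0; 0 0 1.4 0 0 0 0; 0 0 1.8 0 0 0 0; 0 0 2.2 0 0 0 0; 0 0 2.6 0 0 0 0; 0 0 3 0 0 0 0; 0 0 3.3 0 0 0 0; 0 0 3.6 0 0 0 0; 0 0 3.6 0 0 0 0'
```

```text
t: 19.77
tcp_pos: [0.5178, -0.274, 0.0491]
eef_rot: [-0.0, -0.666, 0.746, -0.0]
contact_force: [-0.4, 0.2, -2.8]
opening: 0.0155
grasp_force: 58.8
t: 20.6
tcp_pos: [0.5178, -0.2741, 0.0463]
eef_rot: [-0.0, -0.666, 0.746, -0.001]
contact_force: [-4.6, 1.6, 11.4]
opening: 0.015
grasp_force: 60.8
```

```bash
python3 -m crank '2 -2 0 0 0 0 0; 5 -5 0 0 0 0 0; 8 -8 0 0 0 0 0; 11 -11 0 0 0 0 0; 14 -14 0 0 0 0 0; 16 -16 0 0 0 0 0; 18 -18 0 0 0 0 0; 20 -19.5 0 0 0 0 0; 21 -20 0 0 0 0 0; 21 -20 0 0 0 0 0'
python3 -m crank '0.5 0 0 0 0 0 0; 1 0 0 0 0 0 0; 1.5 0 0 0 0 0 0; 2 0 0 0 0 0 0; 2.5 0 0 0 0 0 0; 3 0 0 0 0 0 0; 3.5 0 0 0 0 0 0; 4 0 0 0 0 0 0; 4.5 0 0 0 0 0 0; 4.5 0 0 0 0 0 0'
```

```text
t: 21.43
tcp_pos: [0.5358, -0.2974, 0.0463]
eef_rot: [0.0, -0.666, 0.746, -0.001]
contact_force: [-0.1, 1.0, 8.8]
opening: 0.0157
grasp_force: 60.4
t: 22.27
tcp_pos: [0.5354, -0.3015, 0.0463]
eef_rot: [0.0, -0.666, 0.746, -0.001]
contact_force: [-0.4, 4.3, 8.7]
opening: 0.0155
grasp_force: 60.4
```

```bash
python3 -m crank '0.3 0 0 0 0 0 0; 0.6 0 0 0 0 0 0; 0.9 0 0 0 0 0 0; 1.2 0 0 0 0 0 0; 1.5 0 0 0 0 0 0; 1.5 0 0 0 0 0 0; 1.5 0 0 0 0 0 0; 1.5 0 0 0 0 0 0; 1.5 0 0 0 0 0 0; 1.5 0 0 0 0 0 0'
python3 -m crank '0 -0.5 0 0 0 0 0; 0 -1 0 0 0 0 0; 0 -1.5 0 0 0 0 0; 0 -2 0 0 0 0 0; 0 -2.4 0 0 0 0 0; 0 -2.8 0 0 0 0 0; 0 -3.2 0 0 0 0 0; 0 -3.6 0 0 0 0 0; 0 -4 0 0 0 0 0; 0 -4 0 0 0 0 0'
```

```text
t: 23.1
tcp_pos: [0.5353, -0.3016, 0.0464]
eef_rot: [0.001, -0.666, 0.746, 0.0]
contact_force: [1.5, 13.8, 13.3]
opening: 0.0151
grasp_force: 61.1
t: 23.93
tcp_pos: [0.5378, -0.3018, 0.0463]
eef_rot: [0.0, -0.666, 0.746, 0.001]
contact_force: [-8.2, 15.0, 19.5]
opening: 0.0153
grasp_force: 62.1
```

```bash
python3 -m crank '0 -0.3 0 0 0 0 0; 0 -0.6 0 0 0 0 0; 0 -0.9 0 0 0 0 0; 0 -1.2 0 0 0 0 0; 0 -1.5 0 0 0 0 0; 0 -1.5 0 0 0 0 0; 0 -1.5 0 0 0 0 0; 0 -1.5 0 0 0 0 0; 0 -1.5 0 0 0 0 0; 0 -1.5 0 0 0 0 0'
python3 - <<'E'
from h import *
s,p,Rt=cur(); print(p.round(4),s['contact_force'].round(1),s['wrist_torque'].round(2),Rt.as_matrix()[:,0].round(4))
E
```

```text
t: 24.77
tcp_pos: [0.5389, -0.3019, 0.0464]
eef_rot: [0.0, -0.666, 0.746, 0.001]
contact_force: [-11.0, 14.4, 21.1]
opening: 0.0152
grasp_force: 62.3
[ 0.5389 -0.3019  0.0464] [-11.   14.4  21.1] [ 2.43  1.96 -0.04] [-0.1123 -0.9937 -0.0017]
```

```bash
python3 -m crank '0 -0.3 0 0 0 0 0; 0 -0.6 0 0 0 0 0; 0 -0.9 0 0 0 0 0; 0 -1.2 0 0 0 0 0; 0 -1.5 0 0 0 0 0; 0 -1.5 0 0 0 0 0; 0 -1.5 0 0 0 0 0; 0 -1.5 0 0 0 0 0; 0 -1.5 0 0 0 0 0; 0 -1.5 0 0 0 0 0'
python3 - <<'E'
from h import *
s,p,Rt=cur(); print(p.round(4),s['contact_force'].round(1),s['wrist_torque'].round(2),Rt.as_matrix()[:,0].round(4))
E
```

```text
t: 25.6
tcp_pos: [0.5391, -0.302, 0.0464]
eef_rot: [-0.001, -0.666, 0.746, 0.002]
contact_force: [-20.1, 14.5, 27.7]
opening: 0.0152
grasp_force: 63.3
[ 0.5391 -0.302   0.0464] [-20.1  14.5  27.7] [2.53 3.75 0.07] [-0.1126 -0.9936 -0.0013]
```

```bash
python3 - <<'E'
from fit2 import *
from fit import rect
im,W,_=cap('scene','s7.png'); im2,W2,_=cap('side','d7.png')
s,p,Rt=cur(); print('tool z',Rt.as_matrix()[:,2].round(5),'x',Rt.as_matrix()[:,0].round(5), s['contact_force'].round(1),s['wrist_torque'].round(2))
c=[cv2.resize(cv2.imread('pics/s7.png')[170:270,150:280],(400,308)),cv2.resize(cv2.imread('pics/d7.png')[140:240,220:350],(400,308))]
d=[cv2.resize(cv2.imread('pics/s7.png')[150:310,335:490],(400,290)),cv2.resize(cv2.imread('pics/d7.png')[235:375,160:300],(400,290))]
cv2.imwrite('pics/c7.png',np.vstack([np.hstack(c),np.hstack(d)]))
# flange top plane tilt from scene: points near z .034 in jig pocket
for n,Q in (('scene',W),('side',W2)):
    P=Q.reshape(-1,3); a=np.radians(-6.46); dd=P[:,:2]-p[:2]; X=dd[:,0]*np.cos(a)+dd[:,1]*np.sin(a);Y=-dd[:,0]*np.sin(a)+dd[:,1]*np.cos(a)
    m=(abs(X)<.033)&(abs(Y)<.043)&(P[:,2]>.028)&(P[:,2]<.041)&((abs(X)>.012)|(abs(Y)>.03))
    A=np.c_[X[m],Y[m],np.ones(m.sum())]; k=np.linalg.lstsq(A,P[m,2],rcond=None)[0]; print(n,m.sum(),'slopes mrad',(k[:2]*1e3).round(1),'z',k[2].round(4))
E
```

```text
tool z [-0.00406  0.00185 -0.99999] x [-0.1126  -0.99364 -0.00138] [-20.4  14.4  27.6] [2.55 3.71 0.13]
scene 151 slopes mrad [6.5 2.6] z 0.0352
side 111 slopes mrad [10.2  0.9] z 0.0356
```

View pics/c7.png

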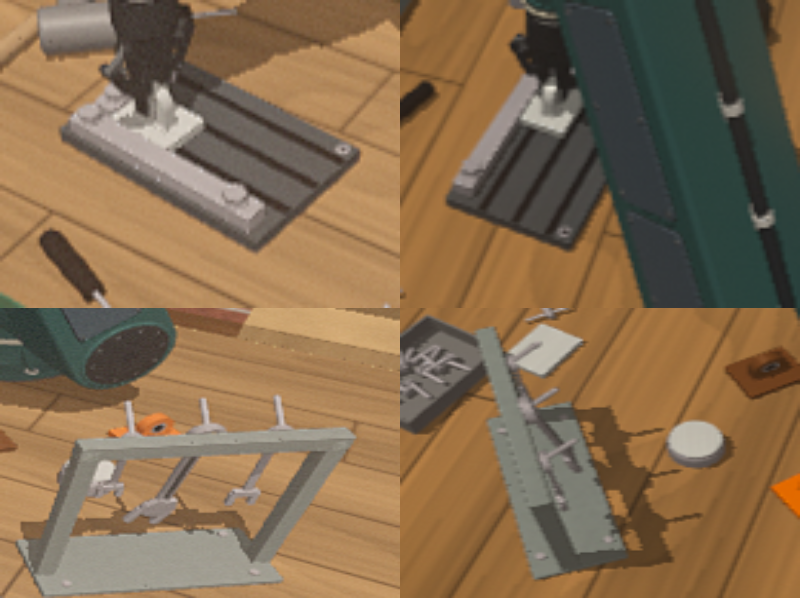

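The bracket sits in the corner against both bars, and the spanner is still hanging on the middle peg. I'll trim out the slight tool tilt caused by the push and even up the pressing forces.

```bash
python3 -m crank '0.1 0 0 0.1 0 0 0; 0.2 -0.1 0 0.2 0.1 0 0; 0.4 -0.2 0 0.3 0.1 0 0; 0.5 -0.3 0 0.3 0.1 0 0; 0.5 -0.3 0 0.3 0.1 0 0; 0.5 -0.3 0 0.3 0.1 0 0; 0.5 -0.3 0 0.3 0.1 0 0; 0.5 -0.3 0 0.3 0.1 0 0; 0.5 -0.3 0 0.3 0.1 0 0; 0.5 -0.3 0 0.3 0.1 0 0'
python3 - <<'E'
from h import *
s,p,Rt=cur(); print(p.round(4),'tool z',Rt.as_matrix()[:,2].round(5),'x',Rt.as_matrix()[:,0].round(5), s['contact_force'].round(1),s['wrist_torque'].round(2),s['grasp_force'])
E
```

```text
t: 26.53
tcp_pos: [0.5391, -0.302, 0.0463]
eef_rot: [0.0, -0.666, 0.746, -0.0]
contact_force: [-21.4, 17.6, 28.7]
opening: 0.0151
grasp_force: 63.4
[ 0.5391 -0.302   0.0463] tool z [ 5.4e-04  3.4e-04 -1.0e+00] x [-1.1234e-01 -9.9367e-01 -4.0000e-04] [-21.4  17.6  28.7] [3.14 3.98 0.2 ] 63.437084555625916
```

The tool is vertical again, and it is pressing about 21 N on the fence and 18 N on the stop with no net yaw moment. I'm handing it in.

```bash
python3 -c "
from rig import r
print(r.close_job())"
```

```text
the job is handed in; nothing more can be done
None
```

The spanner hangs by its ring on the middle peg and is released. The bracket sits in the jig corner, still gripped and pressed against the back fence (about 21 N) and the end stop (about 18 N), and the job was handed in at about 26.5 s.

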